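# Tip the vial heating block bores-up against the rest plate

## Task

The vials are to be warmed next: push the metal heating block with the four wide bores against the edge of the low grey plate and tip it over that edge, so that it lies flat on the plate, square to the edge, with its bores facing up. Tip it, do not lift it off the table, and leave the block with the nine narrow bores standing where it is.

Things in the scene. Friction and masses are not known exactly. Their poses are not given: they have to be found in the camera images.
- vial_block_center (a point): Centre of the aluminium heating block with four wide bores (26 mm, 34 mm deep). Stands loose, 4 to 10 mm in front of the plate: 84 mm tall (z), 76 wide (y), 44 thick (x), about 0.5 kg. The point is half-way up, 42 mm over the table. Axes at the start: z up, x horizontally towards the plate; bores open to -x, the robot's side. Tipped flat on the plate, the point is 34 mm up and x points down.
- tube_block_center (a point): Centre of the other aluminium heating block, same outer size and stance (84 mm tall, 76 mm wide, 44 mm thick), with nine narrow bores (12 mm, three by three); it stands beside the first, about 34 mm from it, either to its left or its right, and is to be left standing. Same axes.
- rest_plate: Low grey painted rest plate fixed to the table: 100 mm deep (its x), 220 mm wide (its y), 12 mm thick. The origin lies at the table's height under the middle of its front edge (the edge next to the blocks, which works as the stop for a block's foot); x points horizontally from that edge over the plate, away from the blocks, y along the edge, z up.
Not all that is in view belongs to the job. Leave any orange look-alike of the part that bears vial_block_center alone.

How it is judged (in metres and radians):
At the end, for the whole second after the job is handed in: The four-bore block lies still and flat on the plate (within 10 degrees), bores up, its centre 8 to 60 mm in from the plate's front edge and within 95 mm of the plate's middle sideways, square to the edge within 10 degrees; the nine-bore block still stands, within 20 mm of its start (angle between vial_block_center's own x axis and vertical above 2.967 rad and height (world z) of vial_block_center between 0.028 and 0.042 m and x of vial_block_center in the frame of rest_plate between 0.008 and 0.06 m and y of vial_block_center in the frame of rest_plate between -0.095 and 0.095 m and angle between the y axis of vial_block_center and the y axis of rest_plate, either way round below 0.18 rad and linear speed of vial_block below 0.02 m/s and angle between tube_block_center's own z axis and vertical below 0.17 rad and distance of tube_block_center from where it was at the start of the episode below 0.02 m); the robot touches nothing.
It fails at once if the four-bore block is lifted (its centre more than 75 mm over the table) (height (world z) of vial_block_center above 0.075 m).
It fails at once if the nine-bore block is tipped (angle between tube_block_center's own z axis and vertical above 0.5 rad).
It also fails if it takes over 35 s, if anything falls off the work surface, if the arm or the gripper's body presses on something with over 40 N, if the wrist force passes 120 N, or if a joint passes its speed limit or range.

## Robot

A 6-joint arm with a two-finger parallel gripper is mounted at the origin on a cart in front of the work surface, level with it; the furniture and walls round the work are solid. World frame = base frame: x ahead of the robot, y to its left, z up, the work surface at z = 0. Lengths are in mm, angles in rad, forces in N, time in s.
With the tool pointing down it reaches from about 350 to 975 mm from the base axis. Payload 7.1 kg.
Tool frame: the origin (TCP) lies at the very end of the fingers, on their centre line; the grasp point (between the pads) lies 19 mm behind it (ctrl.pinch_z is the distance from the TCP to the grasp point, in mm); z points along the fingers, y is the direction in which the jaws open and shut (so a half turn about z gives the same grasp; the last joint's range is limited). The gripper opens to 88 mm and grips with 3 to 60 N. Pads are 20 mm wide; open, the fingers measure 115 mm over their backs; the gripper's body (75 mm by 178 mm) begins 61 mm behind the grasp point.
Start: joints at [-1.195, 0.423, 1.63, -0, 1.089, -0.019], TCP at [240.405, -576.897, 222.675] pointing down, gripper open.
Joint ranges: [-3, 3], [-0.9, 2.11], [0.09, 2.58], [-1.31, 4.45], [0.11, 2.69], [-2.54, 2.54]. Speed limits (rad/s): [2.39, 2.39, 3.01, 3.14, 3.14, 3.14].

## Interface

Orientations are given as a rotation vector (axis times angle).
In Python, from workcell import ctrl gives the robot as it stands.
- The arm moves only by the shell command python3 -m inch 'ROWS' [OPENING]. ROWS is JSON, a list of rows, each an object with "xyz": the shift along the tool's x, y, z in cm, a list of three; "spin": the turn about the tool's z in degrees. A call has 1 to 20 rows; each row is the pose to reach, as a shift and turn from the pose measured when the call began, along the tool's axes at that moment; what a row does not reach only later rows make up. A row lasts 1/10 s, in which the tool goes at most 50 mm and 8.59 degrees, less where a joint would pass 70% of its speed; a pose out of reach is approached as far as the arm can. A call with a gripper value outside its range is refused whole. OPENING is the closure, from 0 (fully open) to 1 (shut), set as the call begins (- or left out, the last holds). The fingers move at their own pace and stop on an object; the grip force is fixed at half the most. Time passes only in rows, so rows that repeat a pose let the fingers close. It gives the time, the measured TCP pose, the force and the opening at its end, in the units of the state.
- ctrl.get_obs(): the state, without advancing time (a new reading comes with each control period).
- ctrl.get_image(name): name is "scene" or "top" or "wrist"; returns the picture (480x640x3 uint8, red, green, blue); there is no depth.
- ctrl.camera_info(name): a dict with "camera_matrix" (3x3 intrinsics, pixels), "R" (3x3) and "t" (3): a world point X has camera coordinates R X + t; the wrist camera has in their place "hand_eye" (4x4, takes a point from camera to tool coordinates, whose origin is the TCP and whose axes are the flange's). Camera axes: x right, y down, z forward; pixel columns grow to the right and rows downward; lengths in mm; the calibration is good to about 2 mm. A picture is of the moment at which its call begins: read the wrist's pose just before it. camera_info takes no time and is no camera call.
- ctrl.close_job(): hands the job in, once; it reports no verdict.
The state is a dict: "t": time; "qpos": joint angles; "qvel": joint speeds; "joint_torque": joint torques, N m; "ee_pos": TCP position; "orientation": TCP orientation; "ft_force": force on the tool from outside, world axes, zero at the start; "moment": the same for the moment, N m; "width": finger opening in mm.
Only numpy, scipy, OpenCV 4.12 (cv2) and the standard library are available. Lean on these libraries where they do the work, as an engineer would, in place of code of your own. Each camera call takes 0.05 s, during which the arm holds its last target. There are 200 camera calls.

## Working session

There is one attempt and no reset: what is moved stays moved. The work goes in short steps, Python scripts to look and compute and a shell command to move; the robot and the scene stay as the last step left them, time stands still between calls to the robot, and variables do not carry over. Pictures are saved under pics/ and viewed, about 8 in all and at most 12, crops included, and the job is handed in when it is done.

```bash
mkdir -p pics; ls; python3 - <<'E'
from workcell import ctrl
import cv2
for n in("scene","top"):
    cv2.imwrite(f"pics/{n}0.png",ctrl.get_image(n)[:,:,::-1]); i=ctrl.camera_info(n); print(n,i)
o=ctrl.get_obs();print(o)
E
```

```text
pics
scene {'camera_matrix': array([[586.1853747 ,   0.        , 315.96121057],
       [  0.        , 586.1853747 , 244.60599498],
       [  0.        ,   0.        ,   1.        ]]), 'R': array([[-0.90947641, -0.41560069,  0.01134537],
       [-0.1746801 ,  0.35721201, -0.9175437 ],
       [ 0.37727909, -0.83646617, -0.39747307]]), 't': array([355.90981059, 277.6828922 , 563.3442982 ])}
top {'camera_matrix': array([[613.01231688,   0.        , 318.50380476],
       [  0.        , 613.01231688, 247.15370047],
       [  0.        ,   0.        ,   1.        ]]), 'R': array([[-2.66373661e-02, -9.99645122e-01,  2.85802853e-04],
       [-9.93012884e-01,  2.64277566e-02, -1.15008636e-01],
       [ 1.14960269e-01, -3.34733305e-03, -9.93364451e-01]]), 't': array([-296.59822597,  563.57173359,  913.14497618])}
{'t': 0.1, 'qpos': array([-1.19496803e+00,  4.23753774e-01,  1.63059980e+00,  2.64142200e-05,
        1.08856146e+00, -1.90005130e-02]), 'qvel': array([ 0.00100427, -0.001817  , -0.00194575, -0.00092949, -0.0017791 ,
        0.00113464]), 'joint_torque': array([ 7.52295400e-04, -5.45609915e+01, -2.74324358e+01,  6.46003545e-02,
        1.88150868e-02, -2.42845726e-05]), 'ee_pos': array([ 240.25836457, -576.45002953,  221.9914741 ]), 'orientation': array([-3.07929701e+00, -6.15900107e-01,  3.32334919e-04]), 'ft_force': array([0.19300815, 0.69134596, 0.12367454]), 'moment': array([ 0.01734452, -0.00306838,  0.03052911]), 'width': 87.67284709161362}
```

View pics/scene0.png

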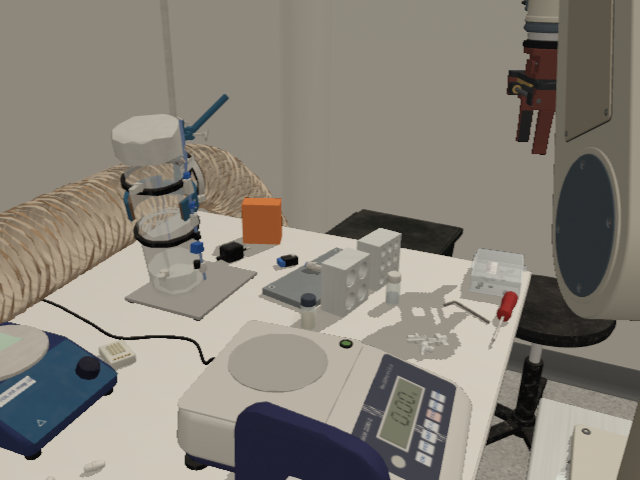

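View pics/top0.png

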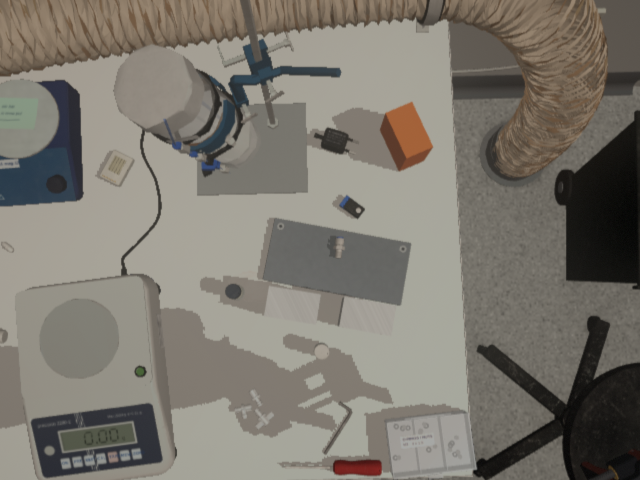

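The scene view shows two blocks, at about (345,280) and (379,259), and an orange decoy at (262,220). In the top view the plate is at (335,260) and the block tops at about (293,303) and (367,313). I'll zoom in on both.

```bash
python3 - <<'E'
import cv2,numpy as np
a=cv2.imread("pics/scene0.png")[215:325,250:420]
b=cv2.imread("pics/top0.png")[200:350,190:430]
a=cv2.resize(a,None,fx=4.5,fy=4.5,interpolation=3)[:,:765]
cv2.imwrite("pics/c1.png",a)
cv2.imwrite("pics/c2.png",cv2.resize(b,None,fx=3.3,fy=3.3,interpolation=3))
E
```

```text
(no output)
```

View pics/c1.png

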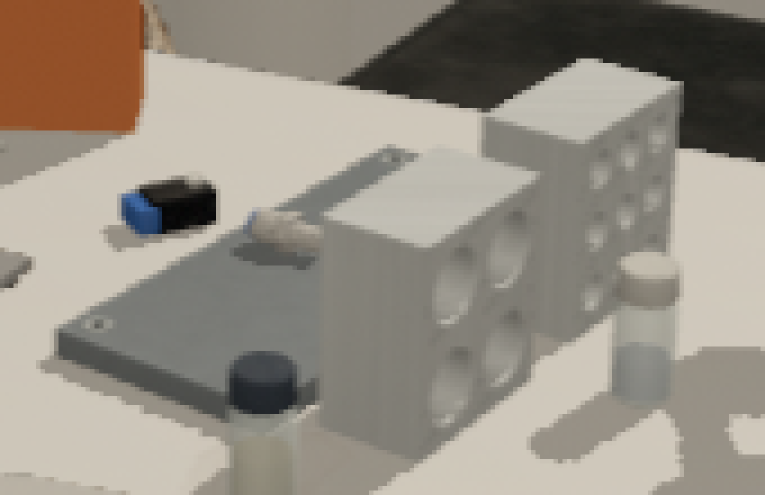

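View pics/c2.png

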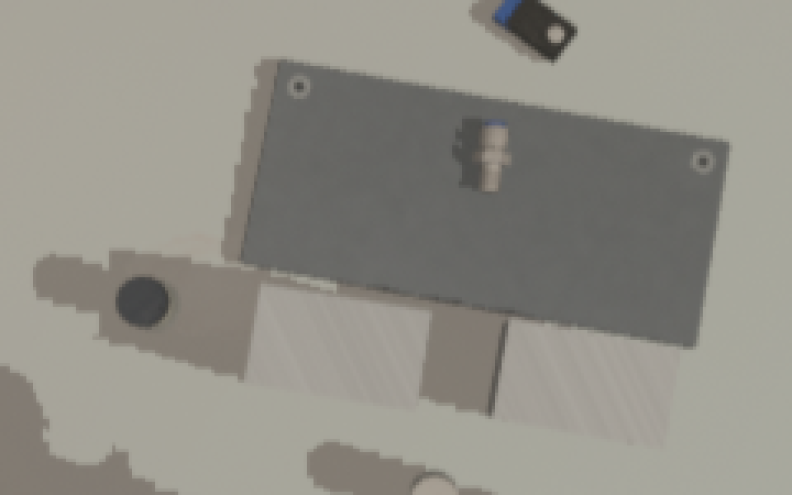

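```bash
cat > h.py <<'E'
import numpy as np
from workcell import ctrl
def ray(n,uv,z):
    i=ctrl.camera_info(n);K,R,t=i["camera_matrix"],i["R"],i["t"]
    c=-R.T@t; d=R.T@np.linalg.inv(K)@[uv[0],uv[1],1]
    return c+d*(z-c[2])/d[2]
E
python3 - <<'E'
from h import *
np.set_printoptions(precision=1,suppress=True)
P=lambda u,v,z:ray("top",(190+u/3.3,200+v/3.3),z)
pl=np.array([P(*c,12) for c in[(240,262),(695,347),(728,143),(277,60)]])
print(pl,"edge len",np.linalg.norm(pl[1]-pl[0]))
ey=pl[0]-pl[1];ey/=np.linalg.norm(ey);ex=np.array([ey[1],-ey[0],0]);o=(pl[0]+pl[1])/2
print("o",o,"ex",ex,"yaw",np.degrees(np.arctan2(ex[1],ex[0])))
for nm,cs in dict(four=[(260,284),(432,308),(418,410),(246,380)],nine=[(508,318),(682,347),(664,447),(495,415)]).items():
    w=np.array([P(*c,84) for c in cs]);print(nm,w.mean(0),"local",np.c_[(w-o)@ex,(w-o)@ey].ravel(),"yaw",np.degrees(np.arctan2(*(w[0]-w[1])[:2]))*-1)
for nm,c,z in[("fit a",(492,122),20),("fit b",(490,190),20),("fit l",(470,158),20),("fit r",(512,158),20),("vialblk",(142,302),45),("vialwhite",(434,490),45)]:
    w=P(*c,z);print(nm,w,"loc",(w-o)@ex,(w-o)@ey)
E
```

```text
[[ 509.3 -222.8   12. ]
 [ 463.4 -437.1   12. ]
 [ 560.1 -457.    12. ]
 [ 605.9 -242.2   12. ]] edge len 219.14685125562224
o [ 486.4 -330.    12. ] ex [ 1.  -0.2  0. ] yaw -12.093168867598074
four [ 467.  -271.9   84. ] local [-11.1  91.8  -7.6  15.7 -52.3  13.6 -53.3  89.8] yaw -9.453824829665328
nine [ 448.4 -379.8   84. ] local [ -5.8 -17.8  -4.3 -94.8 -48.4 -94.4 -48.3 -19.7] yaw -10.971331693586263
fit a [ 572.1 -344.2   20. ] loc 86.81140002460965 4.063239238430399
fit b [ 539.7 -342.3   20. ] loc 54.736518984148304 -0.8308050632615618
fit l [ 555.2 -333.3   20. ] loc 67.98012177880736 11.218701636320407
fit r [ 554.7 -353.1   20. ] loc 71.62907683279575 -8.338482641769815
vialblk [ 490.1 -180.7   45. ] loc -27.672580444039593 146.77180938555304
vialwhite [ 401.6 -311.9   45. ] loc -86.69625508473523 -0.06887841181773356
```

The four-bore block is the left one, at plate-local y of about 53 mm and turned about 2.6° to the edge. A small fitting lies on the plate very near its landing area. I'll move behind the block with the gripper closed, then look from close by.

```bash
python3 -m inch '[{"xyz":[7,-5.7,0],"spin":8},{"xyz":[14,-11.4,0],"spin":16},{"xyz":[21,-17.1,0],"spin":24},{"xyz":[27.8,-22.8,0],"spin":34.7},{"xyz":[27.8,-22.8,0],"spin":34.7},{"xyz":[27.8,-22.8,0],"spin":34.7},{"xyz":[27.8,-22.8,0],"spin":34.7},{"xyz":[27.8,-22.8,0],"spin":34.7},{"xyz":[27.8,-22.8,0],"spin":34.7},{"xyz":[27.8,-22.8,0],"spin":34.7},{"xyz":[27.8,-22.8,0],"spin":34.7},{"xyz":[27.8,-22.8,0],"spin":34.7}]' 1
python3 - <<'E'
from workcell import ctrl
import cv2
print(ctrl.get_obs()['ee_pos'],ctrl.get_obs()['orientation'],ctrl.camera_info("wrist"))
cv2.imwrite("pics/w1.png",ctrl.get_image("wrist")[:,:,::-1])
E
```

```text
t: 1.3
ee_pos: [408.6, -260.3, 222.2]
orientation: [-3.123, 0.334, 0.001]
ft_force: [-0.4, -1.2, -0.0]
width: 0.8
[ 408.57300947 -260.31404443  222.18526359] [-3.12269170e+00  3.33686982e-01  1.31833873e-03] {'camera_matrix': array([[375.42906407,   0.        , 314.05043198],
       [  0.        , 375.42906407, 240.66077094],
       [  0.        ,   0.        ,   1.        ]]), 'hand_eye': array([[ 1.32777804e-03, -9.66174152e-01, -2.57887079e-01,
         7.05423048e+01],
       [ 9.99999062e-01,  1.19609803e-03,  6.67492911e-04,
         1.07185323e+00],
       [-3.36456169e-04, -2.57887724e-01,  9.66174833e-01,
        -1.62123299e+02],
       [ 0.00000000e+00,  0.00000000e+00,  0.00000000e+00,
         1.00000000e+00]])}
```

View pics/w1.png

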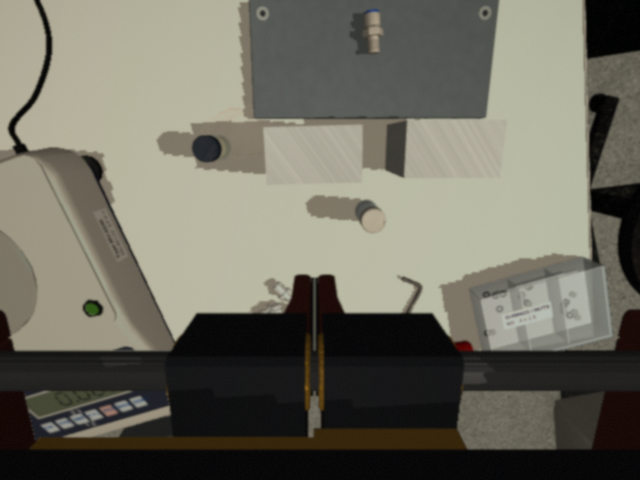

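The wrist view shows the block top at (265–362, 124–184), the plate edge on row 117 from column 254 to 486, the fitting at (365–382, 10–52), and a vial at (372,217).

```bash
python3 - <<'E'
from h import *
from scipy.spatial.transform import Rotation as Ro
np.set_printoptions(precision=1,suppress=True)
i=ctrl.camera_info("wrist");K,H=i["camera_matrix"],i["hand_eye"]
T=np.array([408.6,-260.3,222.2]);R=Ro.from_rotvec([-3.1227,.3337,.0013]).as_matrix()
def w(u,v,z):
    c=T+R@H[:3,3];d=R@H[:3,:3]@np.linalg.inv(K)@[u,v,1];return c+d*(z-c[2])/d[2]
a,b=w(254,117,12),w(486,117,12);o=(a+b)/2;ey=(a-b)/np.linalg.norm(a-b);ex=np.array([ey[1],-ey[0],0])
print(np.linalg.norm(a-b),o,np.degrees(np.arctan2(ex[1],ex[0])),"tool loc",(T-o)@ex,(T-o)@ey)
for n,u,v,z in[("b",265,126,84),("b",362,124,84),("b",362,182,84),("b",266,184,84),("n",408,121,84),("n",506,121,84),("n",503,178,84),("n",404,177,84),("fl",364,32,20),("fr",383,32,20),("ft",373,10,20),("fb",373,52,20),("vial",372,217,45)]:
    p=w(u,v,z)-o;print(n,p@ex,p@ey)
E
```

```text
218.7974414328693 [ 487.  -332.2   12. ] -12.125405710946682 tool loc -91.71719509101545 53.82161806913458
b -10.619720855335546 90.24299752116728
b -9.155845451367107 16.052477301038714
b -53.20315135302778 14.594990099043647
b -54.793348083074456 90.9390912829573
n -6.968674259051376 -18.95679341308626
n -6.968180530046577 -93.67724578971783
n -50.04166738891816 -97.00038342242115
n -49.2651791176339 -18.530269943166683
fl 70.2375429483865 9.08010982553367
fr 70.23533989484511 -7.527800099157969
ft 87.33281030838447 1.908389997625212
fb 54.28387063275655 0.5642761878999474
vial -89.37399328859924 -0.5842808285957041
```

Fitting clearance is about 6 mm, so I can go. Next I'll descend and slide the block up to the edge with a low push.

```bash
python3 -m inch '[{"xyz":[0,0,4.5]},{"xyz":[0,0.1,9]},{"xyz":[0,0.1,13.5]},{"xyz":[0,0.1,17.5]},{"xyz":[0,0.1,18.9]},{"xyz":[0,0.1,18.9]},{"xyz":[0.7,0.1,18.9]},{"xyz":[1.3,0.1,18.9]},{"xyz":[1.9,0.1,18.9]},{"xyz":[2.2,0.1,18.9]},{"xyz":[2.4,0.1,18.9]},{"xyz":[2.4,0.1,18.9]}]'
python3 -m inch '[{"xyz":[0.2,0,0]},{"xyz":[0.4,0,0]},{"xyz":[0.6,0,0]},{"xyz":[0.8,0,0]},{"xyz":[0.9,0,0]},{"xyz":[0.9,0,0]}]'
```

```text
$[0]: bad value
$[0]: bad value
```

Each row apparently needs "spin".

```bash
python3 -m inch '[{"xyz":[0,0,4.5],"spin":0},{"xyz":[0,0.1,9],"spin":0},{"xyz":[0,0.1,13.5],"spin":0},{"xyz":[0,0.1,17.5],"spin":0},{"xyz":[0,0.1,18.9],"spin":0},{"xyz":[0,0.1,18.9],"spin":0},{"xyz":[0.7,0.1,18.9],"spin":0},{"xyz":[1.3,0.1,18.9],"spin":0},{"xyz":[1.9,0.1,18.9],"spin":0},{"xyz":[2.2,0.1,18.9],"spin":0},{"xyz":[2.4,0.1,18.9],"spin":0},{"xyz":[2.4,0.1,18.9],"spin":0}]'
python3 -m inch '[{"xyz":[0.2,0,0],"spin":0},{"xyz":[0.4,0,0],"spin":0},{"xyz":[0.6,0,0],"spin":0},{"xyz":[0.8,0,0],"spin":0},{"xyz":[0.9,0,0],"spin":0},{"xyz":[0.9,0,0],"spin":0}]'
```

```text
t: 2.55
ee_pos: [432.2, -266.1, 33.5]
orientation: [-3.123, 0.333, 0.0]
ft_force: [-0.4, -0.2, 0.6]
width: 0.1
t: 3.15
ee_pos: [441.2, -268.0, 33.4]
orientation: [-3.123, 0.333, -0.0]
ft_force: [-1.3, 0.3, -0.9]
width: 1.0
```

```bash
for k in 1 2 3 4; do python3 -m inch '[{"xyz":[0.1,0,0],"spin":0},{"xyz":[0.2,0,0],"spin":0},{"xyz":[0.2,0,0],"spin":0}]'|grep -E "ee_pos|ft"; done
```

```text
ee_pos: [443.2, -268.5, 33.4]
ft_force: [-1.8, 0.7, -0.2]
ee_pos: [443.3, -268.3, 33.2]
ft_force: [-9.1, 0.1, 5.3]
ee_pos: [443.4, -268.2, 33.1]
ft_force: [-9.5, 0.8, 6.6]
ee_pos: [443.5, -268.1, 33.1]
ft_force: [-10.8, 1.5, 6.2]
```

The force has risen to about 10 N, so the foot is against the edge. Now I'll back off, go up to z of about 73 and push in small steps.

```bash
python3 -m inch '[{"xyz":[-0.6,0,0],"spin":0},{"xyz":[-1.2,0,0],"spin":0},{"xyz":[-1.2,0,-2],"spin":0},{"xyz":[-1.2,0,-4],"spin":0},{"xyz":[-1.2,0,-4],"spin":0},{"xyz":[-0.6,0,-4],"spin":0},{"xyz":[0,0,-4],"spin":0},{"xyz":[0.3,0,-4],"spin":0},{"xyz":[0.5,0,-4],"spin":0}]'
python3 -m inch '[{"xyz":[0.3,0,0],"spin":0},{"xyz":[0.6,0,0],"spin":0},{"xyz":[0.9,0,0],"spin":0},{"xyz":[1.2,0,0],"spin":0},{"xyz":[1.2,0,0],"spin":0}]'
python3 - <<'E'
from workcell import ctrl
import cv2
a=ctrl.get_image("scene")[205:325,250:420,::-1]
cv2.imwrite("pics/s2.png",cv2.resize(a,None,fx=4,fy=4,interpolation=3))
E
```

```text
t: 5.25
ee_pos: [448.2, -268.9, 72.3]
orientation: [-3.119, 0.331, 0.021]
ft_force: [-4.2, 0.6, 3.5]
width: 0.6
t: 5.75
ee_pos: [460.9, -271.7, 72.2]
orientation: [-3.119, 0.331, 0.019]
ft_force: [-1.1, 0.4, 0.9]
width: 0.5
```

View pics/s2.png

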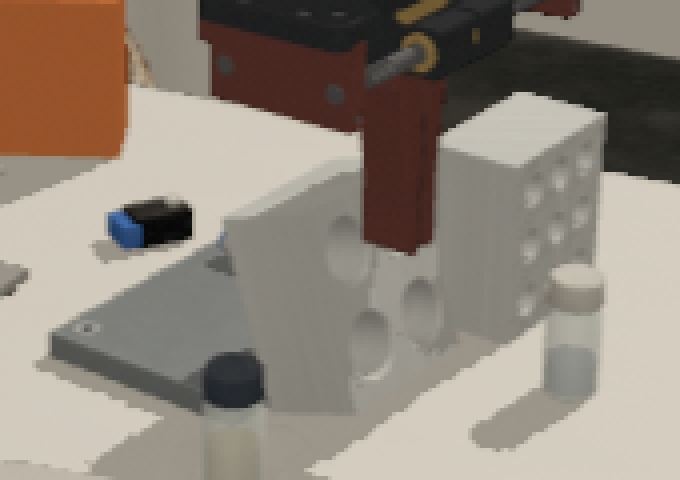

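The block is tilting squarely against the edge, and the nine-bore block is untouched. I'll keep pushing.

```bash
python3 -m inch '[{"xyz":[0.4,0,0],"spin":0},{"xyz":[0.8,0,0],"spin":0},{"xyz":[1.2,0,0],"spin":0},{"xyz":[1.6,0,0],"spin":0},{"xyz":[2.0,0,0],"spin":0}]'
python3 -m inch '[{"xyz":[0.3,0,0],"spin":0},{"xyz":[0.6,0,0],"spin":0},{"xyz":[0.9,0,0],"spin":0},{"xyz":[1.2,0,0],"spin":0},{"xyz":[1.5,0,0],"spin":0}]'
python3 - <<'E'
from workcell import ctrl
import cv2
a=ctrl.get_image("scene")[205:325,250:420,::-1]
cv2.imwrite("pics/s3.png",cv2.resize(a,None,fx=4,fy=4,interpolation=3))
E
```

```text
t: 6.3
ee_pos: [481.4, -276.4, 72.4]
orientation: [-3.12, 0.331, 0.016]
ft_force: [-0.5, 0.3, 0.9]
width: 0.2
t: 6.8
ee_pos: [496.2, -279.5, 72.1]
orientation: [-3.12, 0.331, 0.016]
ft_force: [-0.0, 0.2, 0.6]
width: 0.7
```

View pics/s3.png

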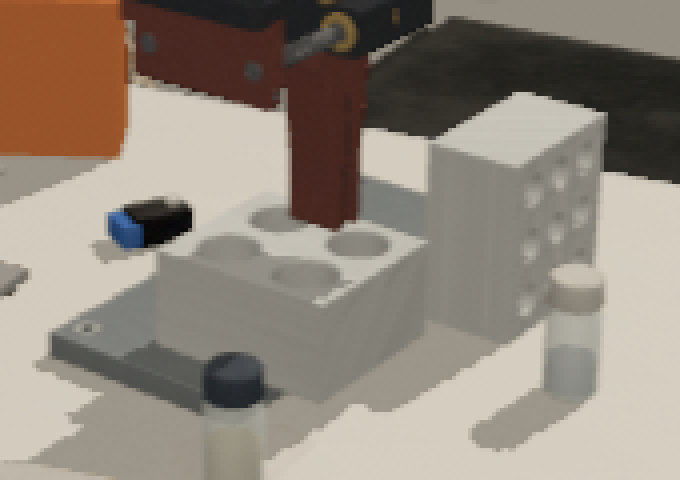

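It now lies flat with the bores up. I'll retract upward and back, then check from the top camera.

```bash
python3 -m inch '[{"xyz":[0,0,-4],"spin":0},{"xyz":[0,0,-8],"spin":0},{"xyz":[0,0,-12],"spin":0},{"xyz":[-4,0,-15],"spin":0},{"xyz":[-8,0,-15],"spin":0},{"xyz":[-12,2,-15],"spin":0},{"xyz":[-16,6,-15],"spin":0},{"xyz":[-18,10,-15],"spin":0},{"xyz":[-18,15,-15],"spin":0},{"xyz":[-18,20,-15],"spin":0},{"xyz":[-18,24,-15],"spin":0},{"xyz":[-18,24,-15],"spin":0},{"xyz":[-18,24,-15],"spin":0}]'
python3 - <<'E'
from workcell import ctrl
import cv2
a=ctrl.get_image("top")[200:350,190:430,::-1]
cv2.imwrite("pics/t4.png",cv2.resize(a,None,fx=3.3,fy=3.3,interpolation=3))
E
```

```text
t: 8.15
ee_pos: [271.2, -477.2, 222.9]
orientation: [-3.119, 0.334, 0.016]
ft_force: [0.1, 0.8, -0.5]
width: 0.8
```

View pics/t4.png

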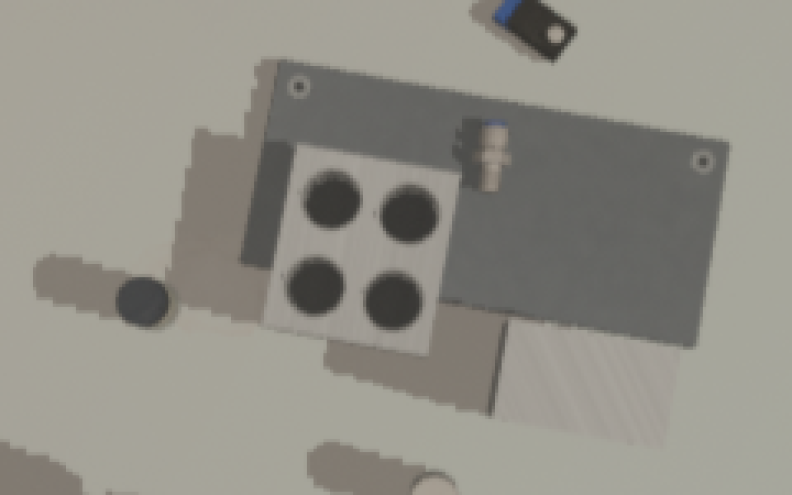

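The block's top corners are at (295,143), (461,172), (430,355) and (264,327), and it lies flat and clear of the fitting. Now the numbers.

```bash
python3 - <<'E'
from h import *
P=lambda u,v,z:ray("top",(190+u/3.3,200+v/3.3),z)
a,b=P(240,262,12),P(695,347,12);o=(a+b)/2;ey=(a-b)/np.linalg.norm(a-b);ex=np.array([ey[1],-ey[0],0])
w=np.array([P(*c,56) for c in[(295,143),(461,172),(430,355),(264,327)]]);m=w.mean(0)-o
d=w[0]-w[1]
print(m@ex,m@ey,np.degrees(np.arctan2(d@ex,d@ey)),np.linalg.norm(d),np.linalg.norm(w[1]-w[2]))
E
```

```text
14.0967608571826 51.69978357570766 -0.5997287292241693 76.8523825636764 84.14569537358243
```

```bash
python3 -c "
from workcell import ctrl
print(ctrl.close_job())"
```

```text
the job is handed in; nothing more can be done
None
```

The four-bore block now lies flat on the plate with its bores up, and I handed the job in at about 8 s of the 35 s. I slid it to the plate edge with a low push, until the force rose to about 10 N. Then I pushed high, at 72 mm, until it tipped over the edge.

| Last check (top camera) | Measured | Allowed |
|---|---|---|
| Centre in from the front edge | about 14 mm | 8 to 60 mm |
| Centre sideways from the plate's middle | about 52 mm | up to 95 mm |
| Square to the edge | within about 0.6° | within 10° |

- **Flatness and height:** the outline measured 76.9 × 84.1 mm when I assumed the top was at 56 mm. That fits a block lying flat on the plate.
- **Nine-bore block:** it looks the same in the pictures from before and after.
- **Robot:** it was clear of everything, and the force reading was near zero.
- **Least margin:** the distance in from the edge is only about 6 mm above its lower limit, with calibration good to about 2 mm. The contact point when the block met the edge suggests the true value is about 2 mm larger, so I did not nudge the block further.

No checks failed. The first downward move was refused because I had left out the "spin" values; nothing moved, and I sent it again.

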